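# Push a lamp stem into the hub's push-in connector

### The job

Take the thick brass stem out of the wooden rack and push it, nose down, into the push-in connector on top of the sprung lamp hub until it is fully home past the grip, feeling your way and never pressing or pulling on the connector with more than 25 N. Then, holding the stem, tug it straight up with your hand kept off the hub, until the hub visibly rises on its spring, to prove that the grip holds, and let go of it so that it is left standing in the connector. Leave the other things alone.

Things in the scene. Friction and masses are not known exactly. Their poses are not given: they have to be found in the camera images.
- stem: The brass stem to fit: straight round rod, 20 mm diameter, 150 mm long, about 160 g, upright in one of the rack's two holes, 110 mm of it showing. Origin at the centre of its lower end (tip), z along it to the top. Plain 20 mm diameter from 19.5 mm above the tip to the top. Hold it 25 to 40 mm below its top with a firm grip (some 40 N).
- stem_tip (a point): Centre of the stem's lower end, axes as the stem. From here up: tapered nose, 8 to 20 mm diameter, over 9 mm; 20 mm diameter to 11.5 mm; groove of 14 mm diameter from 11.5 to 19.5 mm; then plain.
- stem_top (a point): Centre of the stem's upper end, 150 mm above the tip.
- stand: Fixed stand: round dark steel foot, 104 mm diameter, with a short post carrying the lamp hub: a brass bowl 68 mm wide with four short curved arms (110 mm reach, none of it above the mouth). Origin at the centre of the foot's underside, z up. Hub and connector count as part of it. The connector is spoiled by a force above 25 N between it and the stem.
- mouth (a point): Centre of the connector's mouth on top of the hub, 114 mm above the table at rest, on the stand's vertical axis; moves with the hub. Round bore of 22.4 mm diameter straight down a neck of 48 mm outer diameter. Out of sight inside: four sprung grip jaws and below them a hard seat, at a depth that differs from hub to hub by up to 18 mm and cannot be seen or measured. See hub.
- hub (a joint): Height of the hub on its spring, m: 0 at rest, up positive, 8 N per mm both ways, stops at +-6 mm. Stem tip meets the jaws 19-37 mm below the mouth, needs a 5-11 N push, snaps past at 29.5-47.5 mm (push drops), and meets the seat 2.5 mm on: 15-18 N is felt only there. Locked, it has 2.5 mm play and a tug of 10-14 N lifts the hub 1.2 mm or more (under 1 mm is no test); not locked, 6 N draws it out.
- rack: Fixed plywood block, 140 x 60 x 50 mm, with two round holes of 22 mm diameter, 40 mm deep, 35 mm either side of its middle along its x axis. Origin at the centre of its underside. The stem stands in one hole, the thin rod in the other.
- rod: Bystander: steel pull rod, 10 mm thick with a 20 mm thick foot and a 16 mm ball on top, 102 mm tall; its foot is 40 mm down in the other hole, so 62 mm shows. Origin at the centre of its foot. Leave alone.
- jar: Bystander: small amber glass jar with a steel lid, 52 mm diameter, 65 mm tall, origin at the centre of its underside. Leave alone.
- driver: Bystander: screwdriver with a black handle, 180 mm long, lying on the table, origin under it, x along it to its tip. Leave alone.
Not all that is in view belongs to the job. Several things have the shape of the stem; the one meant has the colours described above.

How it is judged:
By the outcome, as a careful person would: the job done as asked, in the order asked, and still so for the second after the job is handed in, with the robot touching nothing.
It also fails if it takes over 48 s, if anything falls off the work surface, if the arm or the gripper's body presses on something with over 40 N, if the wrist force passes 120 N, or if a joint passes its speed limit or range.

### The arm

A 6-joint arm with a two-finger parallel gripper is mounted at the origin on the work surface. World frame = base frame: x ahead of the robot, y to its left, z up, the work surface at z = 0. Lengths are in m, angles in degrees, forces in N, time in s.
With the tool pointing down it reaches from about 0.25 to 0.775 m from the base axis. Payload 4 kg.
Tool frame: the origin (TCP) lies midway between the tips of the shut fingers; the grasp point (between the pads) lies 19 mm behind it; z points along the fingers, y is the direction in which the jaws open and shut (so a half turn about z gives the same grasp; the last joint's range is limited). The gripper opens to 94 mm and grips with 3 to 60 N. Pads are 16 mm wide; open, the fingers measure 119 mm over their backs; the gripper's body (75 mm by 177 mm) begins 78 mm behind the grasp point.
Start: joints at [-72.599, 4.996, 78.535, -0, 96.463, -5.907], TCP at [0.218, -0.505, 0.206] pointing down, gripper open.
Joint ranges: [-177.83, 177.83], [-43.37, 116.18], [15.69, 146.23], [-61.86, 241.86], [9.47, 152.12], [-147.06, 147.06]. Speed limits (degrees/s): [159.86, 159.86, 180, 180, 180, 180].

### API

Orientations are given as [roll, pitch, yaw] about the fixed x, y, z axes, in that order (R = Rz(yaw) Ry(pitch) Rx(roll)).
In Python, from workcell import arm gives the robot as it stands.
- The arm moves only by the tool apply_moves, never from a script. Its arguments are lists of equal length, an entry for each row: "claw": the opening, from -1 (shut) to 1 (fully open); "delta_pos": the shift along the tool's x, y, z in mm, a list of three; "yaw": the turn about the tool's z in degrees. In form: {"claw": [claw, ...], "delta_pos": [[tx, ty, tz], ...], "yaw": [yaw, ...]}. A call has exactly 10 rows; each row is the pose to reach, as a shift and turn from the pose commanded when the call began, along the tool's axes at that moment; what a row does not reach only later rows make up. A row lasts 1/10 s, in which the tool goes at most 50 mm and 8.59 degrees, less where a joint would pass 70% of its speed; a pose out of reach is approached as far as the arm can. A call with a gripper value outside its range is refused whole. The fingers move at their own pace and stop on an object; "force" is the grip in N (left out, the last holds). Time passes only in rows, so rows that repeat a pose let the fingers close, or fill a call up. It gives the time, the measured TCP pose, the force and the opening at its end, in the units of the state.
- arm.observe(): the state, without advancing time (a new reading comes with each control period).
- arm.capture(name): name is "scene" or "side" or "wrist"; returns a dict with "pixels" (400x640x3 uint8, blue, green, red), "fx", "fy", "cx", "cy" (pixels), "cam_to_world" (4x4, takes a point from camera to world coordinates); the wrist camera has in their place "T_tool_cam" (4x4, takes a point from camera to tool coordinates, whose origin is the TCP and whose axes are the flange's). Camera axes: x right, y up, looking along -z (the intrinsics and any distortion apply to the point x, -y, -z); pixel columns grow to the right and rows downward; lengths in m; the calibration is good to about 2 mm. A picture is of the moment at which its call begins: read the wrist's pose just before it. There is no depth.
- arm.sign_off(): hands the job in, once; it reports no verdict.
The state is a dict: "time_s": time; "q": joint angles; "joint_vel": joint speeds; "tau": joint torques, N m; "eef_pos": TCP position; "orientation": TCP orientation; "force": force on the tool from outside, world axes, zero at the start; "wrist_torque": the same for the moment, N m; "grip_width": opening from 0.0 (shut) to 1.0 (fully open).
Only numpy, scipy, OpenCV 4.12 (cv2) and the standard library are available. Lean on these libraries where they do the work, as an engineer would, in place of code of your own. Each camera call takes 0.05 s, during which the arm holds its last target.

## Working session

There is one attempt and no reset: what is moved stays moved. The work goes in short steps, Python scripts to look and compute and a tool call to move; the robot and the scene stay as the last step left them, time stands still between calls to the robot, and variables do not carry over. Pictures are saved under pics/ and viewed, and the job is handed in when it is done.

Besides the shell and the picture viewer there is one more tool, called after ">>>" in YAML: its name, and indented under it one key for each argument. apply_moves: Moves the arm, as the interface text tells. Its arguments: {"type":"object","properties":{"claw":{"type":"array"},"delta_pos":{"type":"array"},"yaw":{"type":"array"},"force":{"type":"number"}},"required":["claw","delta_pos","yaw"]}

```bash
mkdir -p pics; ls; python3 - <<'E'
from workcell import arm
import cv2,pickle
s=arm.observe();print(s)
d={}
for n in("scene","side","wrist"):
    c=arm.capture(n);d[n]=c;cv2.imwrite(f"pics/{n}0.png",c["pixels"])
    print(n,{k:v for k,v in c.items() if k!="pixels"})
pickle.dump(d,open("cap0.pkl","wb"))
E
```

```text
pics
{'time_s': 0.0, 'q': array([-7.26003217e+01,  5.03881895e+00,  7.86225332e+01, -1.15219777e-03,
        9.64619600e+01, -5.90713195e+00]), 'joint_vel': array([-0.01316184,  0.03713887, -0.06316466,  0.00063555,  0.03055455,
       -0.00793129]), 'tau': array([ 9.34532763e-04, -3.40181744e+01, -3.02422500e+01,  7.15667009e-02,
        3.29868088e-02, -1.50008509e-04]), 'eef_pos': array([ 0.21743933, -0.50461161,  0.20432652]), 'orientation': array([-1.79877225e+02, -1.15517584e-02,  2.33066695e+01]), 'force': array([-0.5684247 ,  0.90749265, -0.38644698]), 'wrist_torque': array([0.01166285, 0.02964155, 0.00320103]), 'grip_width': 1.0016895216994732}
scene {'fx': 365.039655578699, 'fy': 365.039655578699, 'cx': 325.19294223644664, 'cy': 203.70197474986298, 'cam_to_world': array([[ 0.15174775, -0.8209002 ,  0.55054108,  1.00066042],
       [ 0.98840821,  0.12866084, -0.08059528, -0.01655109],
       [-0.00467239,  0.55638948,  0.83090849,  0.76368322],
       [ 0.        ,  0.        ,  0.        ,  1.        ]])}
side {'fx': 378.4028801874911, 'fy': 378.4028801874911, 'cx': 321.03760939286656, 'cy': 200.8238788967756, 'cam_to_world': array([[-0.94687793,  0.19695372, -0.2542271 ,  0.4049358 ],
       [-0.32155603, -0.56781166,  0.75775434,  0.59348819],
       [ 0.00488943,  0.79924912,  0.60097999,  0.5619516 ],
       [ 0.        ,  0.        ,  0.        ,  1.        ]])}
wrist {'fx': 355.28176090800775, 'fy': 355.28176090800775, 'cx': 316.49538203314575, 'cy': 199.61509367466965, 'T_tool_cam': array([[ 8.99168266e-04,  9.58055246e-01,  2.86582165e-01,
         8.26507939e-02],
       [ 9.99999528e-01, -7.55905036e-04, -6.10537141e-04,
        -1.01517146e-04],
       [-3.68299408e-04,  2.86582579e-01, -9.58055473e-01,
        -1.79667199e-01],
       [ 0.00000000e+00,  0.00000000e+00,  0.00000000e+00,
         1.00000000e+00]])}
```

View pics/scene0.png

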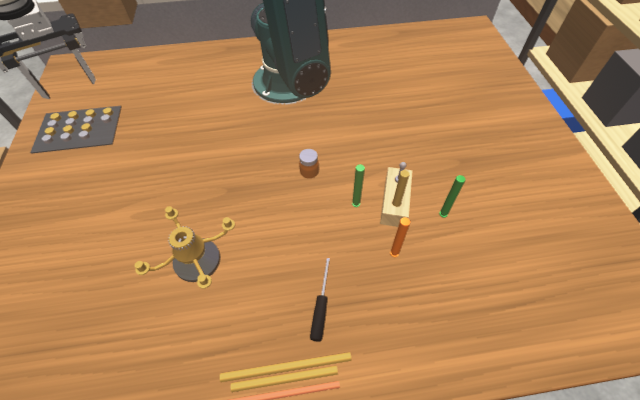

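View pics/side0.png

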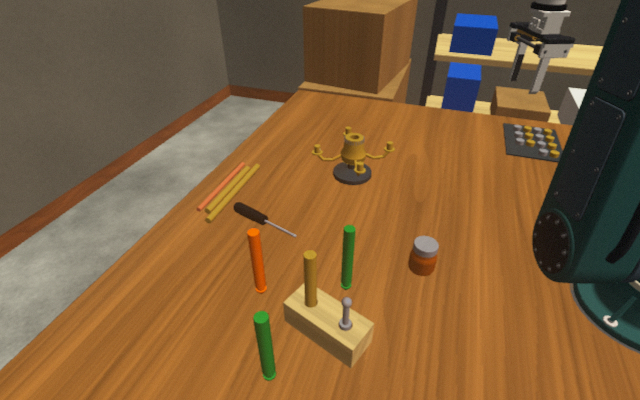

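View pics/wrist0.png

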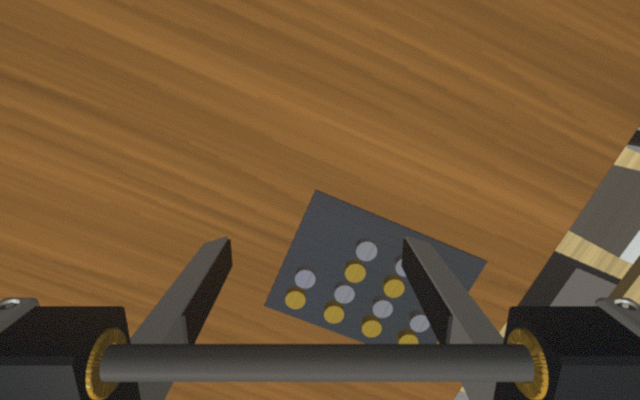

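The scene view shows the brass stem in the rack, with its top near (404,173). The thin rod is just behind it, and the green and orange stems stand around. The hub mouth is near (181,236). In the side view the stem top is near (310,255) and the mouth near (354,137). I'll zoom in next.

```bash
python3 - <<'E'
import cv2,pickle,numpy as np
d=pickle.load(open("cap0.pkl","rb"))
def crop(n,x,y,w,h,k):return cv2.resize(d[n]["pixels"][y:y+h,x:x+w],None,fx=k,fy=k,interpolation=cv2.INTER_NEAREST)
a=crop("scene",350,150,100,75,4);b=crop("scene",130,200,100,75,4)
c=crop("side",280,240,100,75,4);e=crop("side",305,115,100,75,4)
cv2.imwrite("pics/crops.png",np.vstack([np.hstack([a,b]),np.hstack([c,e])]))
E
```

```text
(no output)
```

View pics/crops.png

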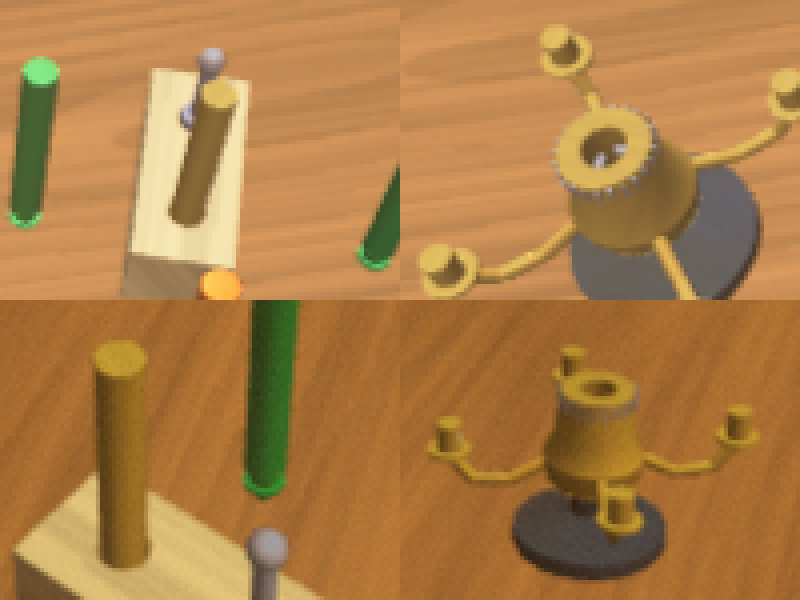

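```bash
cat > h.py <<'E'
import numpy as np,cv2,pickle
from scipy.spatial.transform import Rotation as R
def Tw(c,pose=None):
    if "cam_to_world" in c:return c["cam_to_world"]
    T=np.eye(4);T[:3,:3]=R.from_euler("xyz",pose["orientation"],degrees=True).as_matrix();T[:3,3]=pose["eef_pos"]
    return T@c["T_tool_cam"]
def ray(c,u,v,pose=None):
    T=Tw(c,pose);d=T[:3,:3]@np.array([(u-c["cx"])/c["fx"],-(v-c["cy"])/c["fy"],-1]);return T[:3,3],d/np.linalg.norm(d)
def plane(c,u,v,z,pose=None):
    o,d=ray(c,u,v,pose);return o+d*(z-o[2])/d[2]
def tri(rs):
    A=sum(np.eye(3)-np.outer(d,d) for o,d in rs);b=sum((np.eye(3)-np.outer(d,d))@o for o,d in rs)
    return np.linalg.solve(A,b)
def proj(c,p,pose=None):
    q=np.linalg.inv(Tw(c,pose))@np.r_[p,1];return c["cx"]+c["fx"]*q[0]/-q[2],c["cy"]-c["fy"]*q[1]/-q[2]
E
python3 - <<'E'
from h import *
d=pickle.load(open("cap0.pkl","rb"));S,D=d["scene"],d["side"]
np.set_printoptions(precision=4,suppress=True)
for nm,a,b,z in(("stem",(404.9,173.75),(310,254.5),.16),("mouth",(181.2,236.7),(355,137),.114),("stemfoot",(397,205),(311,306.5),.05),("ball",(402.5,164.5),(347,302),.104)):
    print(nm,plane(S,*a,z),plane(D,*b,z),tri([ray(S,*a),ray(D,*b)]))
# rack corners top
for p in((388,167.5),(412.5,170),(409,216),(382,212)):print("rack",plane(S,*p,.05))
for p in((388,190),(444,182),(434,214)):print(p,plane(S,*p,.0))
print("green top",plane(S,360,168,.15),plane(S,356.5,205,0),"orange",plane(S,405,222,.15),plane(S,396,254,0),"jar",plane(S,309,156,.065),"green2",plane(S,443,215,0))
E
```

```text
stem [0.5517 0.2191 0.16  ] [0.5478 0.2178 0.16  ] [0.5492 0.2186 0.1591]
mouth [ 0.6045 -0.2537  0.114 ] [ 0.5997 -0.2552  0.114 ] [ 0.6013 -0.2557  0.1121]
stemfoot [0.5575 0.2185 0.05  ] [0.5443 0.2267 0.05  ] [0.5487 0.2208 0.0392]
ball [0.4824 0.2429 0.104 ] [0.4818 0.2403 0.104 ] [0.4823 0.242  0.1051]
rack [0.4439 0.2255 0.05  ]
rack [0.4612 0.2841 0.05  ]
rack [0.5912 0.2378 0.05  ]
rack [0.571  0.1791 0.05  ]
(388, 190) [0.4777 0.2241 0.    ]
(444, 182) [0.4752 0.3751 0.    ]
(434, 214) [0.5664 0.3181 0.    ]
green top [0.5138 0.1315 0.15  ] [0.5107 0.1346 0.    ] orange [0.6608 0.1906 0.15  ] [0.6577 0.1975 0.    ] jar [0.3881 0.0328 0.065 ] green2 [0.5727 0.339  0.    ]
```

>>> apply_moves:
  claw: [1,1,1,1,1,1,1,1,1,1]
  delta_pos:
    - [25,-4,-2]
    - [70,-12,-4]
    - [120,-20,-6]
    - [170,-29,-8]
    - [220,-37,-8]
    - [270,-46,-8]
    - [320,-54,-8]
    - [370,-63,-8]
    - [415,-70,-8]
    - [451,-77,-8]
  yaw: [0,0,0,0,0,0,0,0,0,0]

```text
time_s: 1.15
eef_pos: [0.6034, -0.2536, 0.2125]
orientation: [-179.9, 0.0, 23.4]
force: [0.1, -0.9, -0.5]
grip_width: 0.998
```

```bash
python3 - <<'E'
from workcell import arm
from h import *
s=arm.observe();c=arm.capture("wrist");s2=arm.observe()
print(s["eef_pos"],s["orientation"],s["joint_vel"],s2["eef_pos"])
pickle.dump((s,c),open("w1.pkl","wb"))
print(proj(c,[.6013,-.2557,.114],s))
cv2.imwrite("pics/w1.png",c["pixels"])
E
```

```text
[ 0.60338402 -0.25361095  0.2125327 ] [-1.79938024e+02  1.44722848e-02  2.34205511e+01] [ 28.12143108  24.96240465 -31.61212189  -1.24253469   6.9682883
  28.42526664] [ 0.60694704 -0.24983063  0.21161659]
(np.float64(317.862079484974), np.float64(202.13244866317078))
```

View pics/w1.png

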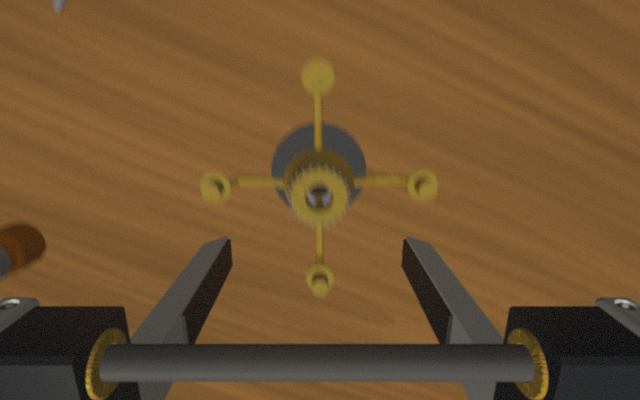

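The mouth is around (319,195) here, close to the predicted (318,202), but the arm was still moving. I'll settle for one call, then measure again.

>>> apply_moves:
  claw: [1,1,1,1,1,1,1,1,1,1]
  delta_pos:
    - [0,0,0]
    - [0,0,0]
    - [0,0,0]
    - [0,0,0]
    - [0,0,0]
    - [0,0,0]
    - [0,0,0]
    - [0,0,0]
    - [0,0,0]
    - [0,0,0]
  yaw: [0,0,0,0,0,0,0,0,0,0]

```text
time_s: 2.2
eef_pos: [0.6014, -0.2559, 0.2135]
orientation: [180.0, 0.0, 23.3]
force: [-0.5, -0.3, -0.3]
grip_width: 1.0
```

```bash
python3 - <<'E'
from workcell import arm
from h import *
s=arm.observe();c=arm.capture("wrist");s2=arm.observe()
print(s["eef_pos"],s["orientation"],s["force"],np.abs(s["joint_vel"]).max(),s2["eef_pos"])
pickle.dump((s,c),open("w2.pkl","wb"))
print(proj(c,[.6013,-.2557,.114],s))
cv2.imwrite("pics/w2.png",cv2.resize(c["pixels"][160:240,270:370],None,fx=7,fy=7,interpolation=cv2.INTER_CUBIC))
E
```

```text
[ 0.60138478 -0.25591427  0.21347613] [1.79996125e+02 2.96156139e-03 2.33140282e+01] [-0.53173339 -0.27963494 -0.3012795 ] 0.1465267358953587 [ 0.60140002 -0.25588194  0.21345774]
(np.float64(316.1127848225895), np.float64(198.6084824637425))
```

View pics/w2.png

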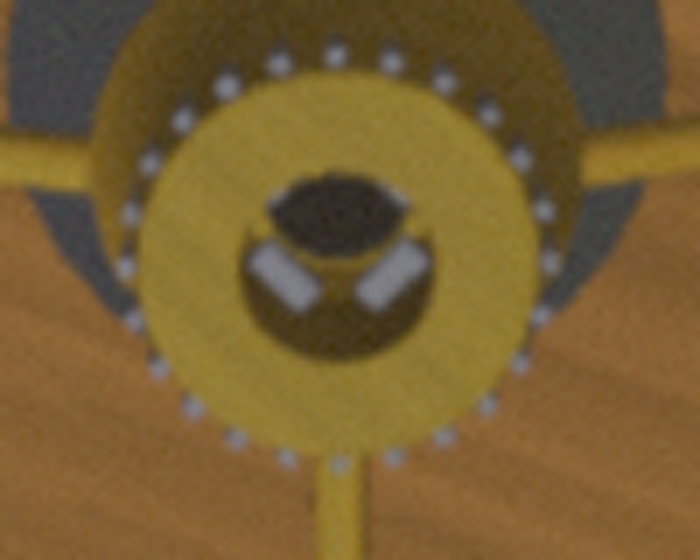

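```bash
python3 - <<'E'
from h import *
s,c=pickle.load(open("w2.pkl","rb"))
print(plane(c,317.8,197.5,.114,s), 48/403*7*355/1000)
d=pickle.load(open("cap0.pkl","rb"))
print(tri([ray(c,317.8,197.5,s),ray(d["scene"],181.2,236.7),ray(d["side"],355,137)]))
m=plane(c,317.8,197.5,.114,s)
a=np.deg2rad(23.3)
t=np.array([.549,.2186])-[.6015,-.2557]
print(t, t@[np.cos(a),np.sin(a)],t@[np.sin(a),-np.cos(a)])
E
```

```text
[ 0.60271651 -0.25659295  0.114     ] 0.2959801488833747
[ 0.60157    -0.25634378  0.11173954]
[-0.0525  0.4743] 0.1393887968451022 -0.45638525755558185
```

>>> apply_moves:
  claw: [1,1,1,1,1,1,1,1,1,1]
  delta_pos:
    - [5,-15,-10]
    - [18,-60,-30]
    - [33,-108,-47]
    - [48,-157,-47]
    - [63,-206,-47]
    - [78,-255,-47]
    - [93,-304,-47]
    - [108,-353,-47]
    - [122,-400,-47]
    - [132,-435,-47]
  yaw: [0,0,0,0,0,0,0,0,0,0]

```text
time_s: 3.25
eef_pos: [0.5491, 0.1991, 0.2617]
orientation: [-180.0, -0.1, 23.4]
force: [1.3, 0.4, -0.8]
grip_width: 1.0
```

>>> apply_moves:
  claw: [1,1,1,1,1,1,1,1,1,1]
  delta_pos:
    - [5,-15,0]
    - [7,-21,0]
    - [7,-21,0]
    - [7,-21,0]
    - [7,-21,0]
    - [7,-21,0]
    - [7,-21,0]
    - [7,-21,0]
    - [7,-21,0]
    - [7,-21,0]
  yaw: [0,0,0,0,0,0,0,0,0,0]

```text
time_s: 4.25
eef_pos: [0.5486, 0.2178, 0.2605]
orientation: [180.0, 0.0, 23.3]
force: [-0.0, 0.9, -0.8]
grip_width: 0.998
```

```bash
python3 - <<'E'
from workcell import arm
from h import *
s=arm.observe();c=arm.capture("wrist");s2=arm.observe()
print(s["time_s"],s["eef_pos"],s["orientation"],s["force"],np.abs(s["joint_vel"]).max(),s["q"])
pickle.dump((s,c),open("w3.pkl","wb"))
print(proj(c,[.549,.2186,.16],s))
cv2.imwrite("pics/w3.png",c["pixels"])
cv2.imwrite("pics/w3z.png",cv2.resize(c["pixels"][160:240,270:370],None,fx=7,fy=7,interpolation=cv2.INTER_CUBIC))
E
```

```text
4.25 [0.54857046 0.21776291 0.26045701] [1.79995718e+02 2.21831083e-03 2.33043569e+01] [-0.04699502  0.86813476 -0.79656216] 0.08836560465491589 [ 1.61510208e+01  9.99402079e+00  6.67818254e+01 -4.64837862e-03
  1.03225822e+02  8.28456004e+01]
(np.float64(315.66419355023265), np.float64(197.43174782592874))
```

View pics/w3.png

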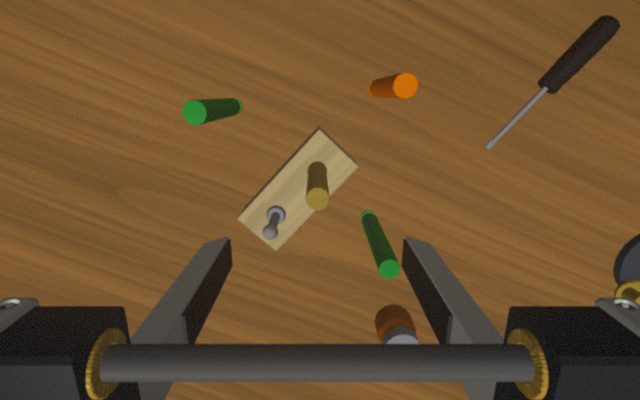

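View pics/w3z.png

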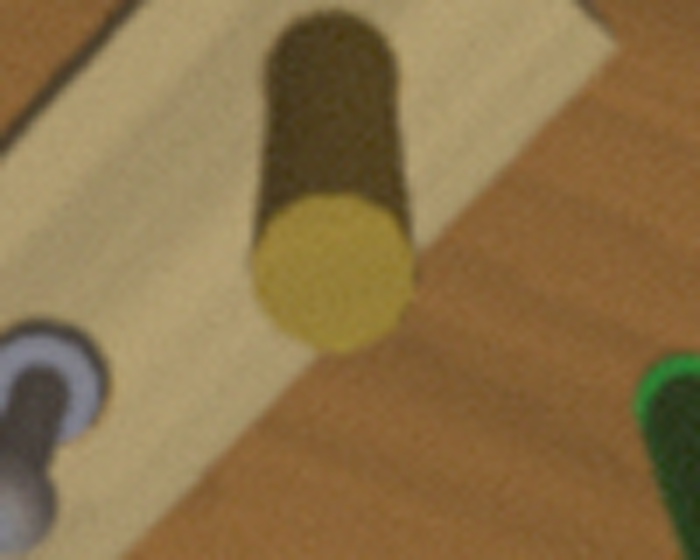

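```bash
python3 - <<'E'
from h import *
s,c=pickle.load(open("w3.pkl","rb"))
p=plane(c,317.14,198.57,.16,s);print(p)
d=pickle.load(open("cap0.pkl","rb"))
print(tri([ray(c,317.14,198.57,s),ray(d["scene"],404.9,173.75),ray(d["side"],310,254.5)]))
a=np.deg2rad(23.3);t=p[:2]-s["eef_pos"][:2];print(t@[np.cos(a),np.sin(a)],t@[np.sin(a),-np.cos(a)])
# foot at rack top (stem axis) check: zoom approx (330,20+?)
E
```

```text
[0.54858545 0.21709991 0.16      ]
[0.54902112 0.21799991 0.15917445]
-0.00024848357139652143 0.0006148616632701603
```

>>> apply_moves:
  claw: [0.2,0.2,0.2,0.2,0.2,0.2,0.2,0.2,0.2,0.2]
  delta_pos:
    - [0,0.5,10]
    - [0,0.5,30]
    - [0,0.5,55]
    - [0,0.5,80]
    - [0,0.5,105]
    - [0,0.5,128]
    - [0,0.5,144]
    - [0,0.5,152]
    - [0,0.5,152]
    - [0,0.5,152]
  yaw: [0,0,0,0,0,0,0,0,0,0]

```text
time_s: 5.3
eef_pos: [0.5491, 0.2175, 0.1091]
orientation: [180.0, -0.1, 23.3]
force: [0.2, -0.1, 0.6]
grip_width: 0.605
```

>>> apply_moves:
  claw: [-0.2,-0.5,-1,-1,-1,-1,-1,-1,-1,-1]
  delta_pos:
    - [0,0,0]
    - [0,0,0]
    - [0,0,0]
    - [0,0,0]
    - [0,0,0]
    - [0,0,0]
    - [0,0,0]
    - [0,0,0]
    - [0,0,0]
    - [0,0,0]
  yaw: [0,0,0,0,0,0,0,0,0,0]
  force: 40

```text
time_s: 6.3
eef_pos: [0.5489, 0.2173, 0.1086]
orientation: [180.0, -0.0, 23.3]
force: [0.8, -0.9, 1.7]
grip_width: 0.209
```

```bash
python3 - <<'E'
from workcell import arm
from h import *
s=arm.observe();c=arm.capture("wrist")
print(s["time_s"],s["eef_pos"],s["orientation"],s["force"],s["grip_width"]*94)
pickle.dump((s,c),open("w4.pkl","wb"))
cv2.imwrite("pics/w4.png",c["pixels"])
E
```

```text
6.3 [0.54889702 0.21732811 0.10862638] [ 1.79988330e+02 -1.74924073e-02  2.33076954e+01] [ 0.8279751  -0.89349398  1.6619731 ] 19.628325977530636
```

View pics/w4.png

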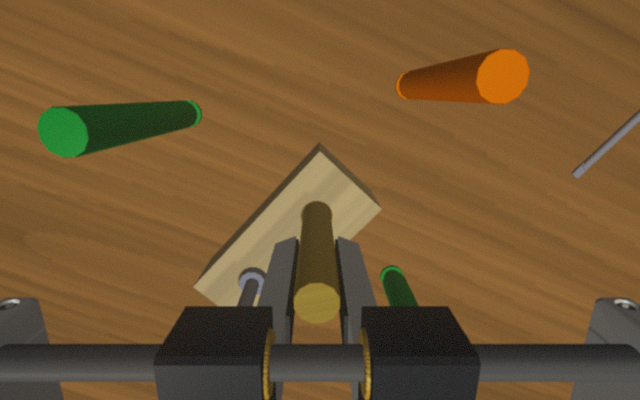

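>>> apply_moves:
  claw: [-1,-1,-1,-1,-1,-1,-1,-1,-1,-1]
  delta_pos:
    - [0,0,-4]
    - [0,0,-12]
    - [0,0,-25]
    - [0,0,-40]
    - [0,0,-60]
    - [0,0,-85]
    - [0,0,-110]
    - [0,0,-132]
    - [0,0,-146]
    - [0,0,-150]
  yaw: [0,0,0,0,0,0,0,0,0,0]
  force: 40

```text
time_s: 7.35
eef_pos: [0.5495, 0.2176, 0.2617]
orientation: [180.0, -0.3, 23.3]
force: [-0.4, 0.2, -0.9]
grip_width: 0.206
```

```bash
python3 - <<'E'
from workcell import arm
from h import *
s=arm.observe();c=arm.capture("wrist")
print(s["time_s"],s["eef_pos"],s["orientation"],s["force"],s["grip_width"]*94)
pickle.dump((s,c),open("w5.pkl","wb"))
cv2.imwrite("pics/w5.png",c["pixels"])
d={n:arm.capture(n) for n in("scene","side")};pickle.dump(d,open("cap5.pkl","wb"))
cv2.imwrite("pics/s5.png",np.vstack([d["scene"]["pixels"][60:310,:],d["side"]["pixels"][100:400]]))
tip=np.r_[s["eef_pos"][:2],.16]
print(proj(c,tip,s),proj(d["scene"],tip),proj(d["side"],tip))
E
```

```text
7.35 [0.54951405 0.21762328 0.26173698] [179.96385201  -0.27488269  23.31258011] [-0.43250675  0.1880289  -0.91407362] 19.363385442191607
(np.float64(316.32447070875816), np.float64(198.41338706627215)) (np.float64(403.92173163398877), np.float64(173.0345912459841)) (np.float64(308.9412477239282), np.float64(254.15307519695838))
```

View pics/w5.png

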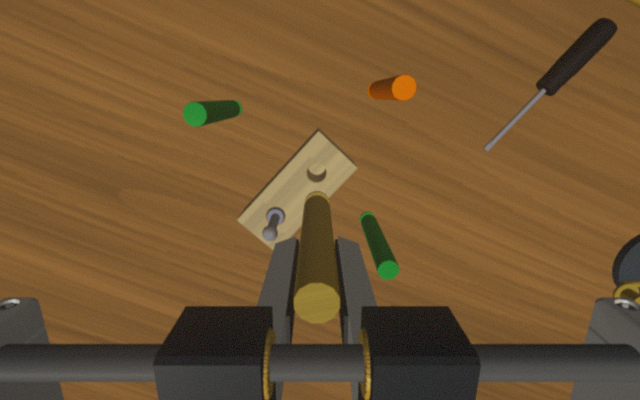

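View pics/s5.png

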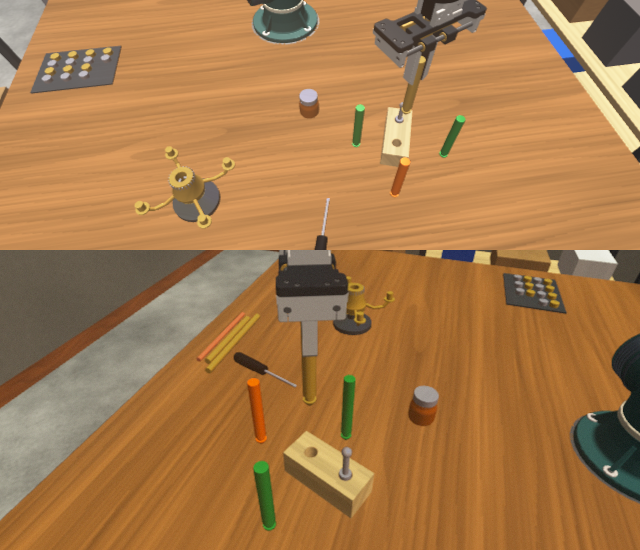

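>>> apply_moves:
  claw: [-1,-1,-1,-1,-1,-1,-1,-1,-1,-1]
  delta_pos:
    - [-5,15,0]
    - [-17,55,0]
    - [-31,102,0]
    - [-46,151,0]
    - [-61,200,0]
    - [-75,248,0]
    - [-90,296,0]
    - [-104,343,0]
    - [-118,388,0]
    - [-130,428,0]
  yaw: [0,0,0,0,0,0,0,0,0,0]

```text
time_s: 8.5
eef_pos: [0.5973, -0.2308, 0.2567]
orientation: [-179.9, 0.2, 23.2]
force: [0.8, 0.4, -2.3]
grip_width: 0.203
```

>>> apply_moves:
  claw: [-1,-1,-1,-1,-1,-1,-1,-1,-1,-1]
  delta_pos:
    - [-6,20,0]
    - [-8.5,28,5]
    - [-8.5,28,15]
    - [-8.5,28,25]
    - [-8.5,28,30]
    - [-8.5,28,30]
    - [-8.5,28,30]
    - [-8.5,28,30]
    - [-8.5,28,30]
    - [-8.5,28,30]
  yaw: [0,0,0,0,0,0,0,0,0,0]

```text
time_s: 9.5
eef_pos: [0.6022, -0.2562, 0.229]
orientation: [180.0, -0.0, 23.3]
force: [0.7, -0.2, -1.4]
grip_width: 0.206
```

```bash
cat > look.py <<'E'
import sys
from workcell import arm
from h import *
k=sys.argv[1]
s=arm.observe();d={"wrist":arm.capture("wrist")}
for n in("scene","side"):d[n]=arm.capture(n)
pickle.dump((s,d),open(f"L{k}.pkl","wb"))
np.set_printoptions(precision=4,suppress=True)
print(s["time_s"],s["eef_pos"],s["orientation"],s["force"],s["grip_width"]*94,np.abs(s["joint_vel"]).max())
m=[.6024,-.256,.114];t=np.r_[s["eef_pos"][:2],s["eef_pos"][2]-.0986]
for n in d:print(n,"mouth",np.round(proj(d[n],m,s),1),"tip",np.round(proj(d[n],t,s),1))
def crop(n,x,y,w,h,k):return cv2.resize(d[n]["pixels"][y:y+h,x:x+w],None,fx=k,fy=k,interpolation=cv2.INTER_CUBIC)
cv2.imwrite(f"pics/L{k}.png",np.vstack([np.hstack([crop("scene",130,170,100,75,4),crop("side",305,75,100,75,4)]),np.hstack([crop("wrist",270,140,100,75,4),crop("wrist",270,215,100,75,4)])]))
E
python3 look.py 6
```

```text
9.5 [ 0.6022 -0.2562  0.229 ] [179.954   -0.0301  23.3141] [ 0.7459 -0.1831 -1.3818] 19.363790654383315 0.1843824303414663
wrist mouth [316.2 193.2] tip [316.3 199. ]
scene mouth [180.1 235.9] tip [177.2 231.9]
side mouth [354.  136.7] tip [354.5 130.8]
```

View pics/L6.png

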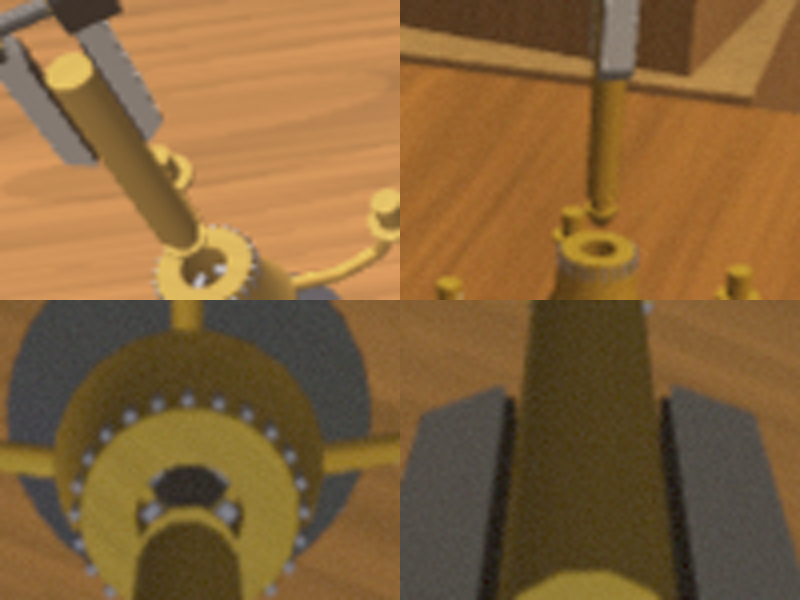

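```bash
python3 - <<'E'
from h import *
s,d=pickle.load(open("L6.pkl","rb"))
def crop(n,x,y,w,h,k):return cv2.resize(d[n]["pixels"][y:y+h,x:x+w],None,fx=k,fy=k,interpolation=cv2.INTER_CUBIC)
cv2.imwrite("pics/z6.png",np.hstack([crop("scene",155,210,40,55,10),crop("side",335,95,40,55,10)]))
E
```

```text
(no output)
```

View pics/z6.png

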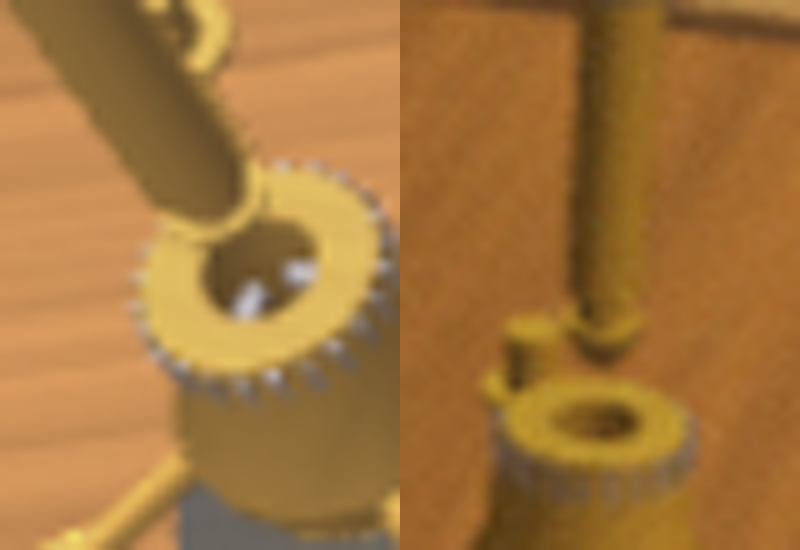

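```bash
python3 - <<'E'
from h import *
s,d=pickle.load(open("L6.pkl","rb"))
S,D=d["scene"],d["side"]
# pixel conv: u = x0+ (X+.5)/10-.5
cv=lambda x0,y0,X,Y:(x0+(X+.5)/10-.5,y0+(Y+.5)/10-.5)
ms=cv(155,210,261,269);md=cv(335,95,597,422) if 0 else cv(335,95,197,420)
rs=cv(155,210,211,202);rd=cv(335,95,202,328)
M=tri([ray(S,*ms),ray(D,*md)]);T=tri([ray(S,*rs),ray(D,*rd)])
print(M,T,T-M)
for n,c,m in(("scene",S,ms),("side",D,md)):
    P=plane(c,*m,.114)
    print(n,"axis at ring height .1405, crop px:",[ (a-o+.5)*10-.5 for a,o in zip(proj(c,np.r_[P[:2],.1405]),(155,210) if n=="scene" else(335,95))], "1mm x,y:",np.array(proj(c,np.r_[P[:2]+[.001,0],.1405]))*10-np.array(proj(c,np.r_[P[:2],.1405]))*10,np.array(proj(c,np.r_[P[:2]+[0,.001],.1405]))*10-np.array(proj(c,np.r_[P[:2],.1405]))*10)
E
```

```text
[ 0.60259259 -0.25555032  0.11387326] [ 0.60235622 -0.25628028  0.13967879] [-0.00023636 -0.00072996  0.02580553]
scene axis at ring height .1405, crop px: [np.float64(215.98801770632815), np.float64(204.0014098005808)] 1mm x,y: [-0.37206393  4.3835485 ] [ 5.19827096 -0.68435203]
side axis at ring height .1405, crop px: [np.float64(203.0977621477099), np.float64(324.64367985860997)] 1mm x,y: [-3.86987468 -0.58816507] [-1.0141572  1.6781268]
```

>>> apply_moves:
  claw: [-1,-1,-1,-1,-1,-1,-1,-1,-1,-1]
  delta_pos:
    - [0.2,-0.5,3]
    - [0.2,-0.5,7]
    - [0.2,-0.5,11]
    - [0.2,-0.5,14]
    - [0.2,-0.5,16]
    - [0.2,-0.5,18]
    - [0.2,-0.5,20]
    - [0.2,-0.5,21]
    - [0.2,-0.5,22]
    - [0.2,-0.5,22]
  yaw: [0,0,0,0,0,0,0,0,0,0]

```text
time_s: 10.65
eef_pos: [0.602, -0.2557, 0.2064]
orientation: [-180.0, 0.0, 23.3]
force: [0.2, 0.1, -1.3]
grip_width: 0.204
```

```bash
python3 - <<'E'
from h import *
from workcell import arm
s=arm.observe();d={n:arm.capture(n) for n in("scene","side")}
print(s["time_s"],s["eef_pos"],s["force"],s["wrist_torque"])
def crop(n,x,y,w,h,k):return cv2.resize(d[n]["pixels"][y:y+h,x:x+w],None,fx=k,fy=k,interpolation=cv2.INTER_CUBIC)
cv2.imwrite("pics/z7.png",np.hstack([crop("scene",155,210,40,55,10),crop("side",335,95,40,55,10)]))
E
```

```text
10.65 [ 0.60196036 -0.25568529  0.20640004] [ 0.21127964  0.08667106 -1.34416994] [ 0.01543705 -0.00626465  0.02943089]
```

View pics/z7.png

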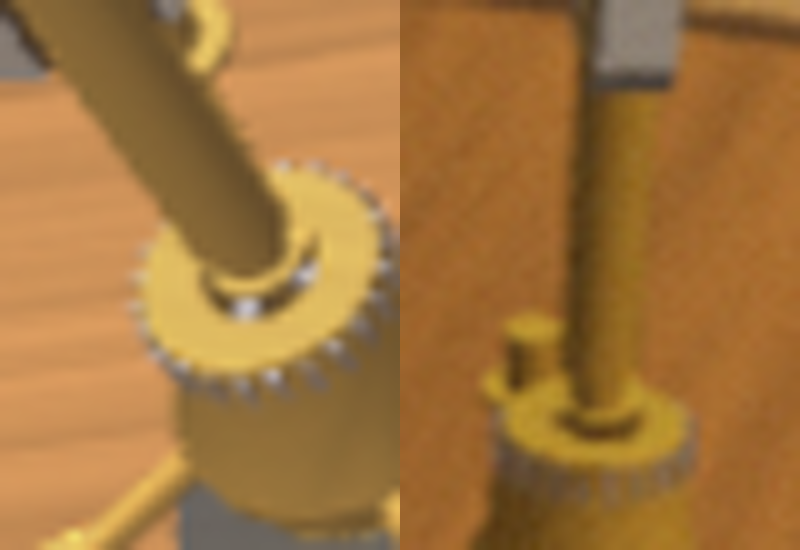

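>>> apply_moves:
  claw: [-1,-1,-1,-1,-1,-1,-1,-1,-1,-1]
  delta_pos:
    - [0.4,0.2,1]
    - [0.4,0.2,2]
    - [0.4,0.2,3.5]
    - [0.4,0.2,5]
    - [0.4,0.2,6.5]
    - [0.4,0.2,8]
    - [0.4,0.2,9.5]
    - [0.4,0.2,11]
    - [0.4,0.2,11]
    - [0.4,0.2,11]
  yaw: [0,0,0,0,0,0,0,0,0,0]

```text
time_s: 11.75
eef_pos: [0.6024, -0.2557, 0.1954]
orientation: [180.0, 0.0, 23.3]
force: [-0.4, -0.3, -0.5]
grip_width: 0.209
```

>>> apply_moves:
  claw: [-1,-1,-1,-1,-1,-1,-1,-1,-1,-1]
  delta_pos:
    - [0,0,0.7]
    - [0,0,1.4]
    - [0,0,2.1]
    - [0,0,2.8]
    - [0,0,3.5]
    - [0,0,4]
    - [0,0,4]
    - [0,0,4]
    - [0,0,4]
    - [0,0,4]
  yaw: [0,0,0,0,0,0,0,0,0,0]

```text
time_s: 12.75
eef_pos: [0.6025, -0.2557, 0.1916]
orientation: [180.0, -0.0, 23.3]
force: [1.0, -0.3, -1.8]
grip_width: 0.204
```

>>> apply_moves:
  claw: [-1,-1,-1,-1,-1,-1,-1,-1,-1,-1]
  delta_pos:
    - [0,0,0.7]
    - [0,0,1.4]
    - [0,0,2.1]
    - [0,0,2.8]
    - [0,0,3.5]
    - [0,0,4]
    - [0,0,4]
    - [0,0,4]
    - [0,0,4]
    - [0,0,4]
  yaw: [0,0,0,0,0,0,0,0,0,0]

```text
time_s: 13.75
eef_pos: [0.6025, -0.2558, 0.1876]
orientation: [180.0, -0.0, 23.3]
force: [0.4, -0.8, -0.3]
grip_width: 0.206
```

>>> apply_moves:
  claw: [-1,-1,-1,-1,-1,-1,-1,-1,-1,-1]
  delta_pos:
    - [0,0,0.7]
    - [0,0,1.4]
    - [0,0,2.1]
    - [0,0,2.8]
    - [0,0,3.5]
    - [0,0,4]
    - [0,0,4]
    - [0,0,4]
    - [0,0,4]
    - [0,0,4]
  yaw: [0,0,0,0,0,0,0,0,0,0]

```text
time_s: 14.75
eef_pos: [0.6029, -0.2559, 0.1847]
orientation: [179.9, -0.1, 23.3]
force: [-0.1, 0.1, 5.6]
grip_width: 0.208
```

>>> apply_moves:
  claw: [-1,-1,-1,-1,-1,-1,-1,-1,-1,-1]
  delta_pos:
    - [0,0,0.7]
    - [0,0,1.4]
    - [0,0,2.1]
    - [0,0,2.8]
    - [0,0,3.5]
    - [0,0,4]
    - [0,0,4.5]
    - [0,0,5]
    - [0,0,5]
    - [0,0,5]
  yaw: [0,0,0,0,0,0,0,0,0,0]

```text
time_s: 15.75
eef_pos: [0.6023, -0.2555, 0.1777]
orientation: [-179.9, 0.0, 23.3]
force: [0.8, -0.4, -1.3]
grip_width: 0.206
```

```bash
python3 look.py 8; python3 -c "
from workcell import arm
s=arm.observe();print(s['eef_pos'],s['force'],s['joint_vel'])"
```

```text
15.75 [ 0.6023 -0.2555  0.1777] [-179.941     0.0412   23.3118] [ 0.8219 -0.4475 -1.295 ] 19.328092315491602 0.045435903820154236
wrist mouth [317.2 212.7] tip [316.5 198.8]
scene mouth [180.1 235.9] tip [185.9 243.9]
side mouth [354.  136.7] tip [353.3 148.9]
[ 0.60224477 -0.25555422  0.17783834] [ 1.05534894  0.96986837 -0.89094502] [-0.04827692 -0.06384779 -0.09866816  0.04929625 -0.06307614 -0.09450445]
```

View pics/L8.png

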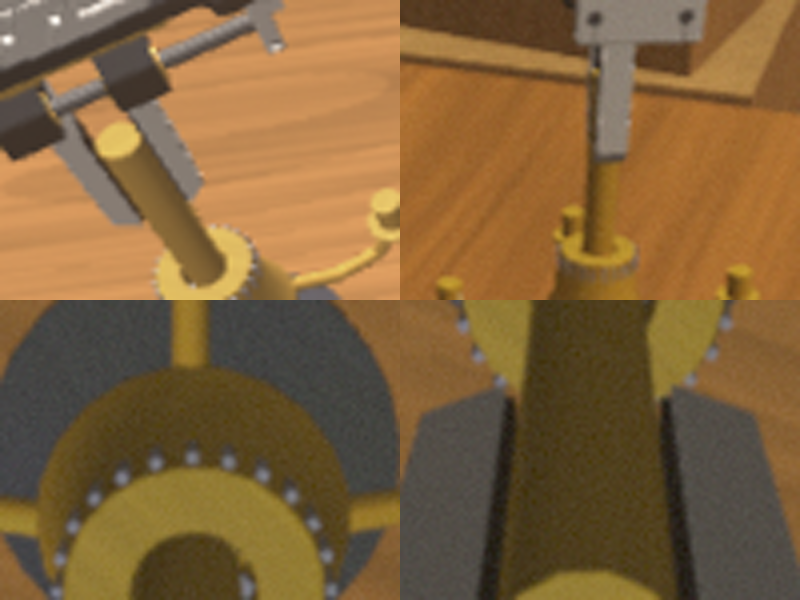

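>>> apply_moves:
  claw: [-1,-1,-1,-1,-1,-1,-1,-1,-1,-1]
  delta_pos:
    - [0,0,0.5]
    - [0,0,1]
    - [0,0,1.5]
    - [0,0,2]
    - [0,0,2]
    - [0,0,2]
    - [0,0,2]
    - [0,0,2]
    - [0,0,2]
    - [0,0,2]
  yaw: [0,0,0,0,0,0,0,0,0,0]

```text
time_s: 16.9
eef_pos: [0.6023, -0.2558, 0.1763]
orientation: [-180.0, 0.0, 23.3]
force: [0.5, -0.9, -2.3]
grip_width: 0.207
```

>>> apply_moves:
  claw: [-1,-1,-1,-1,-1,-1,-1,-1,-1,-1]
  delta_pos:
    - [0,0,0.4]
    - [0,0,0.8]
    - [0,0,1.2]
    - [0,0,1.5]
    - [0,0,1.5]
    - [0,0,1.5]
    - [0,0,1.5]
    - [0,0,1.5]
    - [0,0,1.5]
    - [0,0,1.5]
  yaw: [0,0,0,0,0,0,0,0,0,0]

```text
time_s: 17.9
eef_pos: [0.6024, -0.2557, 0.175]
orientation: [180.0, 0.0, 23.3]
force: [-0.2, -1.0, -0.8]
grip_width: 0.207
```

>>> apply_moves:
  claw: [-1,-1,-1,-1,-1,-1,-1,-1,-1,-1]
  delta_pos:
    - [0,0,0.4]
    - [0,0,0.8]
    - [0,0,1.2]
    - [0,0,1.5]
    - [0,0,1.5]
    - [0,0,1.5]
    - [0,0,1.5]
    - [0,0,1.5]
    - [0,0,1.5]
    - [0,0,1.5]
  yaw: [0,0,0,0,0,0,0,0,0,0]

```text
time_s: 18.9
eef_pos: [0.6025, -0.2558, 0.1739]
orientation: [180.0, -0.0, 23.3]
force: [-2.0, 0.2, 4.5]
grip_width: 0.206
```

>>> apply_moves:
  claw: [-1,-1,-1,-1,-1,-1,-1,-1,-1,-1]
  delta_pos:
    - [0,0,0.4]
    - [0,0,0.8]
    - [0,0,1.2]
    - [0,0,1.5]
    - [0,0,1.5]
    - [0,0,1.5]
    - [0,0,1.5]
    - [0,0,1.5]
    - [0,0,1.5]
    - [0,0,1.5]
  yaw: [0,0,0,0,0,0,0,0,0,0]

```text
time_s: 19.9
eef_pos: [0.6026, -0.2557, 0.1734]
orientation: [179.9, -0.1, 23.3]
force: [-1.4, -0.1, 7.5]
grip_width: 0.208
```

>>> apply_moves:
  claw: [-1,-1,-1,-1,-1,-1,-1,-1,-1,-1]
  delta_pos:
    - [0,0,0.4]
    - [0,0,0.8]
    - [0,0,1.2]
    - [0,0,1.5]
    - [0,0,1.5]
    - [0,0,1.5]
    - [0,0,1.5]
    - [0,0,1.5]
    - [0,0,1.5]
    - [0,0,1.5]
  yaw: [0,0,0,0,0,0,0,0,0,0]

```text
time_s: 20.9
eef_pos: [0.6026, -0.2558, 0.1731]
orientation: [179.9, -0.1, 23.3]
force: [-2.0, 1.2, 9.6]
grip_width: 0.204
```

>>> apply_moves:
  claw: [-1,-1,-1,-1,-1,-1,-1,-1,-1,-1]
  delta_pos:
    - [0,0,0.4]
    - [0,0,0.8]
    - [0,0,1.2]
    - [0,0,1.6]
    - [0,0,2]
    - [0,0,2]
    - [0,0,2]
    - [0,0,2]
    - [0,0,2]
    - [0,0,2]
  yaw: [0,0,0,0,0,0,0,0,0,0]

```text
time_s: 21.9
eef_pos: [0.6027, -0.2557, 0.1725]
orientation: [179.8, -0.1, 23.3]
force: [-3.7, 0.7, 13.8]
grip_width: 0.207
```

>>> apply_moves:
  claw: [-1,-1,-1,-1,-1,-1,-1,-1,-1,-1]
  delta_pos:
    - [0,0,0.3]
    - [0,0,0.6]
    - [0,0,0.6]
    - [0,0,0.6]
    - [0,0,0.6]
    - [0,0,0.6]
    - [0,0,0.6]
    - [0,0,0.6]
    - [0,0,0.6]
    - [0,0,0.6]
  yaw: [0,0,0,0,0,0,0,0,0,0]

```text
time_s: 22.9
eef_pos: [0.6027, -0.2557, 0.1724]
orientation: [179.8, -0.1, 23.3]
force: [-3.4, 1.0, 15.0]
grip_width: 0.208
```

```bash
python3 look.py 9
```

```text
22.9 [ 0.6027 -0.2557  0.1724] [179.8253  -0.1434  23.3167] [-3.4005  0.9759 15.0313] 19.51428092469866 0.08307639326610865
wrist mouth [316.3 215.8] tip [316.  199.2]
scene mouth [180.1 235.9] tip [186.6 245.2]
side mouth [354.  136.7] tip [353.  150.6]
```

View pics/L9.png

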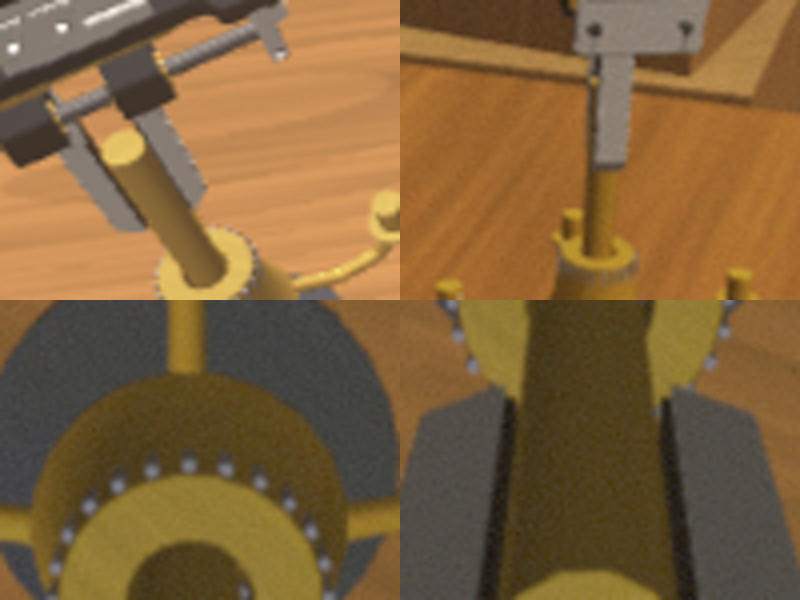

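>>> apply_moves:
  claw: [-1,-1,-1,-1,-1,-1,-1,-1,-1,-1]
  delta_pos:
    - [0,0,-1]
    - [0,0,-2]
    - [0,0,-3]
    - [0,0,-4]
    - [0,0,-5]
    - [0,0,-6]
    - [0,0,-7]
    - [0,0,-8]
    - [0,0,-8.5]
    - [0,0,-8.5]
  yaw: [0,0,0,0,0,0,0,0,0,0]

```text
time_s: 24.05
eef_pos: [0.6023, -0.2557, 0.175]
orientation: [-179.9, 0.1, 23.3]
force: [1.2, -0.9, -3.3]
grip_width: 0.211
```

>>> apply_moves:
  claw: [-1,-1,-1,-1,-1,-1,-1,-1,-1,-1]
  delta_pos:
    - [0,0,-0.5]
    - [0,0,-1]
    - [0,0,-1.5]
    - [0,0,-2]
    - [0,0,-2]
    - [0,0,-2]
    - [0,0,-2]
    - [0,0,-2]
    - [0,0,-2]
    - [0,0,-2]
  yaw: [0,0,0,0,0,0,0,0,0,0]

```text
time_s: 25.05
eef_pos: [0.6023, -0.2557, 0.178]
orientation: [-180.0, 0.0, 23.3]
force: [0.3, -0.8, -7.6]
grip_width: 0.205
```

>>> apply_moves:
  claw: [-1,-1,-1,-1,-1,-1,-1,-1,-1,-1]
  delta_pos:
    - [0,0,-0.5]
    - [0,0,-1]
    - [0,0,-1.2]
    - [0,0,-1.2]
    - [0,0,-1.2]
    - [0,0,-1.2]
    - [0,0,-1.2]
    - [0,0,-1.2]
    - [0,0,-1.2]
    - [0,0,-1.2]
  yaw: [0,0,0,0,0,0,0,0,0,0]

```text
time_s: 26.05
eef_pos: [0.6022, -0.2556, 0.179]
orientation: [-180.0, 0.0, 23.3]
force: [1.3, -1.6, -15.6]
grip_width: 0.21
```

```bash
python3 look.py 10; python3 - <<'E'
from h import *
_,d9=pickle.load(open("L9.pkl","rb"));s,d=pickle.load(open("L10.pkl","rb"));d0=pickle.load(open("cap0.pkl","rb"))
print(s["force"])
def crop(D,n,x,y,w,h,k):return cv2.resize(D[n]["pixels"][y:y+h,x:x+w],None,fx=k,fy=k,interpolation=cv2.INTER_CUBIC)
cv2.imwrite("pics/z10.png",np.hstack([crop(x,"side",330,125,32,60,8) for x in(d0,d9,d)]))
def shift(a,b,n,x,y,w,h):
    g=lambda D:cv2.cvtColor(D[n]["pixels"][y:y+h,x:x+w],cv2.COLOR_BGR2GRAY).astype(np.float32)
    return cv2.phaseCorrelate(g(a),g(b),cv2.createHanningWindow((w,h),cv2.CV_32F))
for nm,x in(("pressed",d9),("tug",d)):print(nm,"left arm side",shift(d0,x,"side",305,140,34,24),"right arm",shift(d0,x,"side",366,136,34,26))
m=np.array([.6024,-.256,.114]);print("1mm up =",np.array(proj(d["side"],m+[0,0,.001]))-proj(d["side"],m))
E
```

```text
26.05 [ 0.6022 -0.2556  0.179 ] [-179.9563    0.0418   23.3076] [  1.2858  -1.5965 -15.5659] 19.71593393786315 0.058287963965755585
wrist mouth [317.1 212. ] tip [316.5 198.8]
scene mouth [180.1 235.9] tip [185.6 243.6]
side mouth [354.  136.7] tip [353.3 148.4]
[  1.28580709  -1.59650042 -15.56593147]
pressed left arm side ((0.05567027824497828, 0.7069730143903588), 0.9812236378590266) right arm ((0.10426290601219534, 1.1114656679822428), 0.8105093329041092)
tug left arm side ((0.064763203735545, -0.7020170368134409), 0.9949450614275756) right arm ((0.14335202194425634, -0.25255181309064767), 0.9390815977206446)
1mm up = [ 0.02252734 -0.35425701]
```

View pics/z10.png

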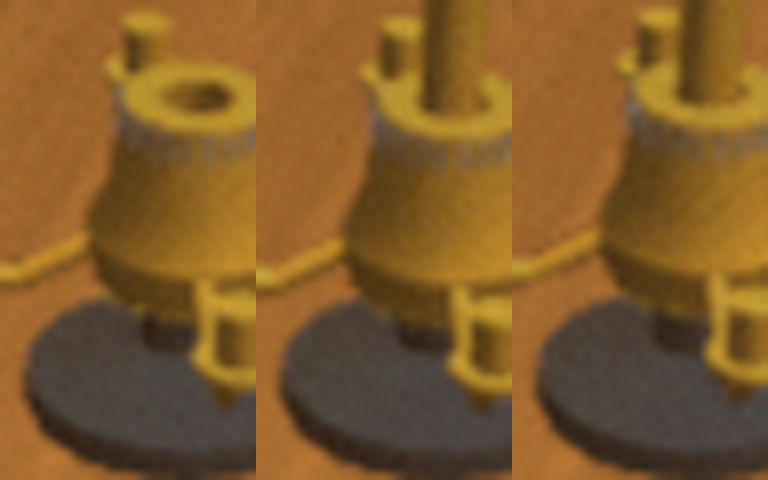

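>>> apply_moves:
  claw: [-1,-1,-1,-1,-1,-1,-1,-1,-1,-1]
  delta_pos:
    - [0,0,1]
    - [0,0,2]
    - [0,0,3]
    - [0,0,4]
    - [0,0,5]
    - [0,0,5.5]
    - [0,0,5.5]
    - [0,0,5.5]
    - [0,0,5.5]
    - [0,0,5.5]
  yaw: [0,0,0,0,0,0,0,0,0,0]

```text
time_s: 27.2
eef_pos: [0.6029, -0.256, 0.1745]
orientation: [179.9, -0.1, 23.3]
force: [-0.1, -1.6, 0.3]
grip_width: 0.207
```

Net push on the seat is about 1.5 N. Releasing now.

>>> apply_moves:
  claw: [-0.5,-0.4,-0.3,-0.2,0,0.2,0.2,0.2,0.2,0.2]
  delta_pos:
    - [0,0,0]
    - [0,0,0]
    - [0,0,0]
    - [0,0,0]
    - [0,0,0]
    - [0,0,0]
    - [0,0,0]
    - [0,0,0]
    - [0,0,0]
    - [0,0,0]
  yaw: [0,0,0,0,0,0,0,0,0,0]

```text
time_s: 28.2
eef_pos: [0.6024, -0.2557, 0.1741]
orientation: [180.0, 0.0, 23.3]
force: [0.5, -1.0, -0.3]
grip_width: 0.598
```

```bash
python3 - <<'E'
from workcell import arm
from h import *
s=arm.observe();c=arm.capture("wrist")
print(s["time_s"],s["eef_pos"],s["force"],s["grip_width"]*94)
cv2.imwrite("pics/w11.png",c["pixels"])
E
```

```text
28.2 [ 0.60241994 -0.25572744  0.17408376] [ 0.52428056 -0.96634293 -0.34820445] 56.221338944270414
```

View pics/w11.png

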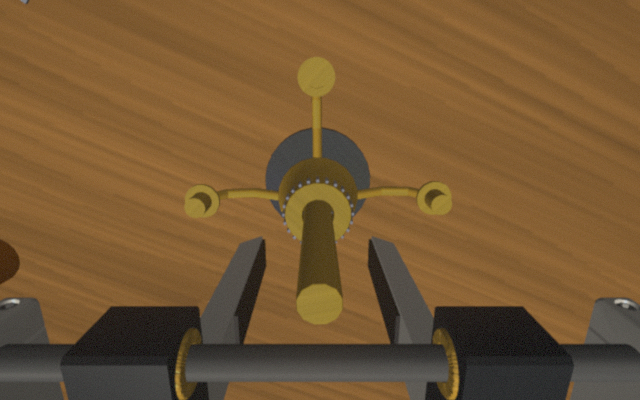

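The fingers are clear on both sides and the stem stands in the connector, with its top at about (320,304). I'm retreating straight up.

>>> apply_moves:
  claw: [0.2,0.2,0.2,0.2,0.2,0.2,0.2,0.2,0.2,0.2]
  delta_pos:
    - [0,0,-5]
    - [0,0,-15]
    - [0,0,-30]
    - [0,0,-50]
    - [0,0,-70]
    - [0,0,-90]
    - [0,0,-110]
    - [0,0,-120]
    - [0,0,-120]
    - [0,0,-120]
  yaw: [0,0,0,0,0,0,0,0,0,0]

```text
time_s: 29.25
eef_pos: [0.6024, -0.2557, 0.294]
orientation: [180.0, 0.0, 23.3]
force: [-0.7, 0.1, 0.1]
grip_width: 0.608
```

```bash
python3 - <<'E'
from workcell import arm
from h import *
s=arm.observe();d={n:arm.capture(n) for n in("scene","side")}
print(s["time_s"],s["eef_pos"],s["force"])
cv2.imwrite("pics/end.png",np.vstack([d["scene"]["pixels"][70:350],d["side"]["pixels"][30:310]]))
d0=pickle.load(open("cap0.pkl","rb"))
def shift(a,b,n,x,y,w,h):
    g=lambda D:cv2.cvtColor(D[n]["pixels"][y:y+h,x:x+w],cv2.COLOR_BGR2GRAY).astype(np.float32)
    return cv2.phaseCorrelate(g(a),g(b),cv2.createHanningWindow((w,h),cv2.CV_32F))
print("left arm side",shift(d0,d,"side",305,140,34,24))
for z in(.226,.2235):
  t=[.6024,-.256,z];print(z,proj(d["scene"],t),proj(d["side"],t))
def crop(n,x,y,w,h,k):return cv2.resize(d[n]["pixels"][y:y+h,x:x+w],None,fx=k,fy=k,interpolation=cv2.INTER_CUBIC)
cv2.imwrite("pics/endz.png",np.hstack([crop("scene",125,185,80,90,5),crop("side",315,75,80,90,5)]))
E
```

```text
29.25 [ 0.6024052  -0.25571608  0.29396401] [-0.70861322  0.10216855  0.13678375]
left arm side ((0.04584002465135839, 0.006777779617348045), 1.0363444967402353)
0.226 (np.float64(158.9103177453986), np.float64(205.41614594103322)) (np.float64(356.7491351246632), np.float64(94.06578277114286))
0.2235 (np.float64(159.4492765460919), np.float64(206.19326887831562)) (np.float64(356.68418496720227), np.float64(95.08716605683922))
```

View pics/end.png

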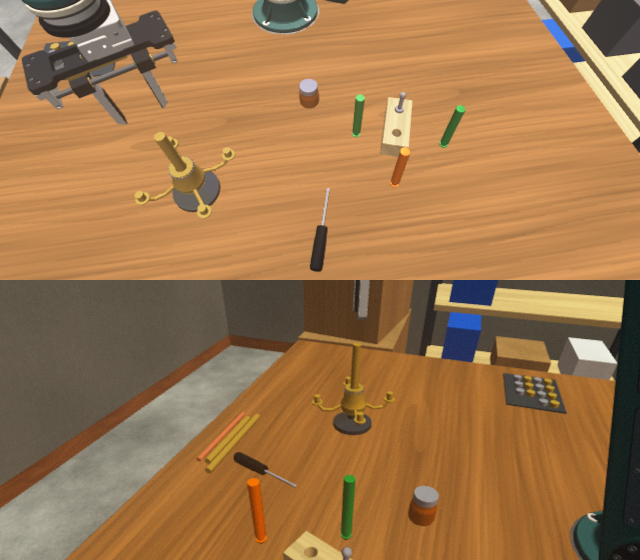

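View pics/endz.png

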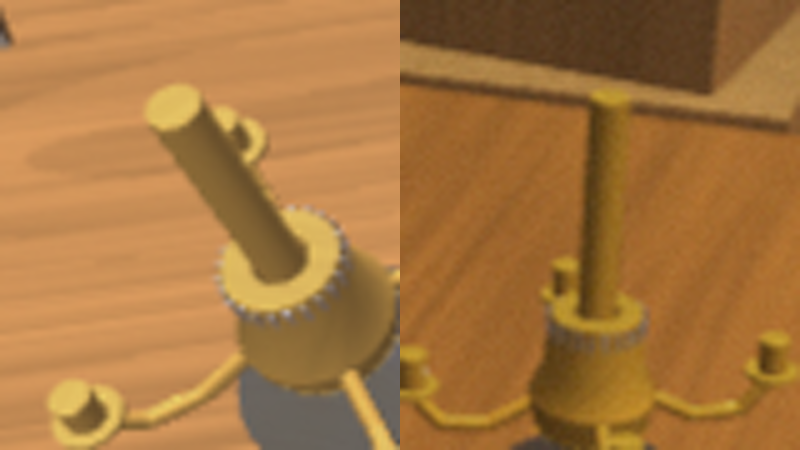

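The stem stands upright in the connector, with its top at about (160,206) in the scene view, where a seated stem should be. The hub is back at rest, 0.01 px from where it started, and nothing else has moved.

```bash
python3 -c "
from workcell import arm
print(arm.sign_off())"
```

```text
the job is handed in; nothing more can be done
None
```

The brass stem is locked in the lamp hub's connector, the tug test passed, and I handed the job in at about 29.4 s.

- **Insertion:** I gripped the stem at 40 N and lifted it clear of the rack. The nose met the jaws at about 25 mm depth with roughly 7 N, and the push had dropped to nothing by about 35 mm. The seat came about 38 mm down, where I pressed to about 16 N, which pushed the hub down about 2 mm.
- **Tug:** I pulled straight up to about 14 N, with the fingers well above the hub. The side camera showed the hub about 2 mm above rest (0.7 px), so the grip holds. That pull was at or just over the 10–14 N you gave, and well under the 25 N limit.
- **Release:** I eased the stem back onto the seat with about 1.5 N, opened the fingers and backed straight up. The last pictures show the stem upright in the connector, the hub at rest and the other things where they were.

**Checks that were uncertain or disagreed:**
- Forces were only read at the end of each one-second move, so a brief peak in between would not have shown. I kept the steps small near the seat.
- A sideways force of up to about 3.5 N appeared while pressing on the seat, and was gone after unloading.
- On the tug picture, the two hub arms disagreed: one showed a 0.7 px rise, the other only 0.25 px. The measured force and the hand's movement (8 N over 1 mm) agree with the larger one.

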